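Top up the analyser's cuvette loader and close its door

TASK

Use the steel scoop to take at least three cuvettes from the black stock tray and tip them into the open tilt-out loader in the front of the analyser, without touching a cuvette with the gripper or spilling one on the bench. Lay the scoop back down flat on the bench or in the tray, and push the loader door fully shut so that it snaps home on its catch. Leave the bottle, beaker, jar, vial and cartridges standing where they are.

Things in the scene. Friction and masses are not known exactly. Their poses are not given: they have to be found in the camera images.
- analyser: Fixed grey bench analyser, 520 mm wide, 450 mm deep, deck 302 mm high with taller carousels and arms on it. Origin: on the bench at the foot of its front face, mid-width; +x points into the machine, so the front faces -x; z up. A black console juts out above the loader door, y = -150 to 150 mm: to x = -42 mm, from 290 to 334 mm above the bench.
- loader (a joint): Angle (rad) of the tilt-out loader, a door hinged along its foot that leans out to the analyser's -x: 0 = shut, panel upright and flush with the front; 0.8 = stop. Stiff hinge (friction 0.35 N m, mass about 0.45 kg): it stays where it is left. The hinge line lies 50 mm above the bench in the plane of the front face, parallel to the analyser's y.
- loader_hinge (a point): Middle of the hinge line, at the foot of the door's outer face. Frame turns with the door: z up the panel, x through it towards the machine, y along the hinge. The panel is 180 mm wide (y), 168 mm tall (z), 12 mm thick (x = 0 to 12 mm). On its back hangs the open-topped cuvette pocket, which moves with it.
- loader_top (a point): Middle of the outer face's top edge, 168 mm above loader_hinge. In the last 10 mm of its travel a bump on the panel's top rides under a spring roller in the housing: the push peaks at about 10 to 14 N here (in proportion more lower down), eases 6 mm before shut, then the roller draws the door home and holds it. Short of that it stays ajar.
- loader_pocket (a point): Point inside the pocket, mid-width, 30 mm above its floor, 38 mm behind the panel's inner face (x = 50, z = 50 mm from loader_hinge). Pocket inside: 150 mm wide, 86 mm from panel to back wall, floor 20 mm and rims 116 to 120 mm above the hinge along the panel. Open, its mouth is the gap between the panel's top edge and the housing's front.
- tray: Black open stock tray fixed to the bench, outside 216 x 106 x 35 mm, walls and floor 3 mm. Origin: centre of its underside; x along its length, z up. At the start the cuvettes lie in the half on its +x side.
- cuvette0: Loose white reaction cuvette like a small stubby test tube with a closed end: 15 mm thick, 30 mm long with rounded ends, about 10 g, lying on the tray's floor; it rolls and slides easily (friction about 0.3). Origin: when it lies as built, on its lower side under the middle (7.5 mm off its axis); x along its length.
- cuvette1: Loose white reaction cuvette like a small stubby test tube with a closed end: 15 mm thick, 30 mm long with rounded ends, about 10 g, lying on the tray's floor; it rolls and slides easily (friction about 0.3). Origin: when it lies as built, on its lower side under the middle (7.5 mm off its axis); x along its length.
- cuvette2: Loose white reaction cuvette like a small stubby test tube with a closed end: 15 mm thick, 30 mm long with rounded ends, about 10 g, lying on the tray's floor; it rolls and slides easily (friction about 0.3). Origin: when it lies as built, on its lower side under the middle (7.5 mm off its axis); x along its length.
- cuvette3: Loose white reaction cuvette like a small stubby test tube with a closed end: 15 mm thick, 30 mm long with rounded ends, about 10 g, lying on the tray's floor; it rolls and slides easily (friction about 0.3). Origin: when it lies as built, on its lower side under the middle (7.5 mm off its axis); x along its length.
- cuvette4: Loose white reaction cuvette like a small stubby test tube with a closed end: 15 mm thick, 30 mm long with rounded ends, about 10 g, lying on the tray's floor; it rolls and slides easily (friction about 0.3). Origin: when it lies as built, on its lower side under the middle (7.5 mm off its axis); x along its length.
- cuvette5: Loose white reaction cuvette like a small stubby test tube with a closed end: 15 mm thick, 30 mm long with rounded ends, about 10 g, lying on the tray's floor; it rolls and slides easily (friction about 0.3). Origin: when it lies as built, on its lower side under the middle (7.5 mm off its axis); x along its length.
- scoop: Loose steel hand scoop, about 160 g, flat on the bench. Blade floor 85 mm (x) by 84 mm (y), 1.6 mm thick, open in front (+x); side walls 28 mm high (16 mm over the front 30 mm), back wall 40 mm. Origin: centre of the blade's underside; x to the open front edge, z up. A black handle, straight, 100 mm long, 16 mm wide (y), 14 mm thick, rises backwards at 25 degrees.
- scoop_grip (a point): Point on the centre line of the scoop's handle, which starts at x = -43, z = 34 mm of the scoop; this point is 70 mm up from the blade's back wall and 30 mm from the handle's end: x = -106 mm, z = 64 mm in the scoop's frame. Axes as the scoop's.
- scoop_nose (a point): Middle of the blade's front edge, on its underside (x = +42.5 mm in the scoop's frame).
- table: The white bench; its top is at z = 0.
- bottle: Bystander: loose white plastic bottle, 58 mm thick, 150 mm high. Origin: centre of its foot.
- beaker: Bystander: loose glass beaker, 68 mm across the rim, 85 mm high. Origin: centre of its foot.
- jar: Bystander: loose amber glass jar, 56 mm thick, 75 mm high. Origin: centre of its foot.
- cartridge: Bystander: one of two loose grey reagent cartridges, each with two white caps, 100 x 34 mm, 93 mm high with its caps. Origin: centre of its foot; x along its length.
- cartridge_b: Bystander: one of two loose grey reagent cartridges, each with two white caps, 100 x 34 mm, 93 mm high with its caps. Origin: centre of its foot; x along its length.
- vial: Bystander: loose small glass vial with a dark stopper, 28 mm thick, 45 mm high. Origin: centre of its foot.

How it is judged:
By the outcome, as a careful person would: the job done as asked, in the order asked, and still so for the second after the job is handed in, with the robot touching nothing.
It also fails if it takes over 72 s, if anything falls off the work surface, if the arm or the gripper's body presses on something with over 40 N, if the wrist force passes 120 N, or if a joint passes its speed limit or range.

ROBOT

A 6-joint arm with a two-finger parallel gripper is mounted at the origin on the work surface. World frame = base frame: x ahead of the robot, y to its left, z up, the work surface at z = 0. Lengths are in m, angles in rad, forces in N, time in s.
With the tool pointing down it reaches from about 0.275 to 0.825 m from the base axis. Payload 4.9 kg.
Tool frame: the origin (TCP) lies midway between the tips of the shut fingers; the grasp point (between the pads) lies 19 mm behind it (manip.tcp_to_grasp is the distance from the TCP to the grasp point, in m); z points along the fingers, y is the line along which they close (so a half turn about z gives the same grasp; the last joint's range is limited). The gripper opens to 85 mm and grips with 20 to 120 N. Pads are 22 mm wide; open, the fingers measure 114 mm over their backs; the gripper's body (76 mm by 85 mm) begins 54 mm behind the grasp point. The pads swing forward as they close: fully open they stand 13 mm farther back than shut.
Start: joints at [-1.31, 0.326, -0.193, 1.052, 0, 1.437], TCP at [0.212, -0.508, 0.231] pointing down, gripper open.
Joint ranges: [-2.65, 2.65], [-0.97, 1.79], [-1.3, 1.35], [-1.93, 2.1], [-1.47, 1.37], [-3.14, 3.14]. Speed limits (rad/s): [2.57, 2.57, 3.14, 3.14, 3.14, 3.14].

INTERFACE

Orientations are given as [roll, pitch, yaw] about the fixed x, y, z axes, in that order (R = Rz(yaw) Ry(pitch) Rx(roll)).
In Python, from workcell import manip gives the robot as it stands. Calls block until the motion is done:
- manip.move_to(position, orientation): joint-space move of the TCP to a pose.
- manip.line_to(position, speed=0.15, orientation=None): straight line of the TCP; orientation=None keeps the orientation; speed is the mean speed in m/s.
- manip.movej(angles): joint-space move.
- manip.grip(opening, force=None): finger opening in m; force is the grip in N (None keeps the last); returns when the fingers have stopped.
- manip.sleep(seconds).
- manip.solve_ik(position, orientation): joint angles nearest the present ones, or None.
- manip.get_state(): the state.
- manip.capture(name): name is "scene" or "side" or "wrist"; returns (picture, depth): 480x640x3 uint8, red, green, blue; 480x640 float32, m along the optical axis (not along the pixel's ray), 0 where there is no reading.
- manip.camera_params(name): a dict with "fx", "fy", "cx", "cy" (pixels), "xyz" and "orientation" of the camera in the world. Camera axes: x right, y down, z forward; pixel columns grow to the right and rows downward; lengths in m; the calibration is good to about 2 mm. A picture is of the moment at which its call begins: read the wrist's pose just before it. camera_params takes no time and is no camera call; for the wrist camera it gives the pose at the moment of the call.
A pose or a line that the arm cannot do raises manip.PlanningError and nothing moves.
- manip.close_job(): hands the job in; it is judged then, once.
Trained networks look in the newest picture that a camera, given by its name, has taken for a name from the list of things; names that differ only in an ending like _2 or _b are one class to them, and where a whole thing is asked for, a point or a joint stands for the part that bears it (a point fixed in the world has none). Each returns a list of dicts, best first, with "score" (0 to 1); they miss things now and then, are a little off and sometimes report something else, mostly with a low value. They report only what shows in the picture. A call takes as long as a camera call.
- manip.search_frame(camera, label): "position" ([column, row] in pixels, amid what is visible of it).
The state is a dict: "clock": time; "joint_pos": joint angles; "dq": joint speeds; "joint_torque": joint torques, N m; "eef_pos": TCP position; "tool_rot": TCP orientation; "force": force on the tool from outside, world axes, zero at the start; "torque": the same for the moment, N m; "width": finger opening in m; "grip_force": force on a finger pad.
Only numpy, scipy, OpenCV 4.12 (cv2) and the standard library are available. Lean on these libraries where they do the work, as an engineer would, in place of code of your own. Each camera call takes 0.05 s, during which the arm holds its last target. There are 200 camera calls.

## Working session

There is one attempt and no reset: what is moved stays moved. The work goes in short steps, each a Python script; the robot and the scene stay as the last script left them, time stands still between calls to the robot, and variables do not carry over. Pictures are saved under pics/ and viewed, at most 10 in all, crops included, and the job is handed in when it is done.

```bash
ls; mkdir -p pics
cat > h.py <<'E'
import numpy as np, cv2
from scipy.spatial.transform import Rotation as R
from workcell import manip
def rot(o): return R.from_euler('xyz',o).as_matrix()
def world(depth,p):
    ys,xs=np.mgrid[0:480,0:640]
    c=np.stack([(xs-p['cx'])/p['fx']*depth,(ys-p['cy'])/p['fy']*depth,depth],-1)
    return c@rot(p['orientation']).T+np.array(p['xyz'])
def shot(n,f):
    p=manip.camera_params(n); im,d=manip.capture(n)
    cv2.imwrite(f'pics/{f}.png',im[:,:,::-1]); W=world(d,p); np.savez(f'pics/{f}.npz',im=im,d=d,W=W)
    return im,d,W
E
python3 - <<'E'
from h import *
for n in ['scene','side','wrist']:
    im,d,W=shot(n,n+'0'); p=manip.camera_params(n); print(n,p)
    for l in ['scoop','scoop_grip','scoop_nose','tray','loader','loader_top','loader_hinge','analyser','cuvette0','bottle','beaker','jar','vial','cartridge']:
        r=manip.search_frame(n,l)
        for k in r[:7 if l=='cuvette0' else 2]:
            u,v=map(int,np.round(k['position'])); print(l,round(k['score'],2),u,v,W[v,u].round(3) if d[v,u]>0 else None)
print(manip.get_state()['clock'])
E
```

```text
pics
workcell.py
scene {'fx': 543.0494839130864, 'fy': 543.0494839130864, 'cx': 318.6909711628345, 'cy': 241.12079141497696, 'xyz': array([ 1.00235108, -0.58149012,  1.22586387]), 'orientation': array([-2.57515138,  0.0149247 ,  0.62358637])}
scoop 0.94 209 343 [ 0.487 -0.346  0.002]
scoop_grip 0.75 207 342 [ 0.48  -0.347 -0.001]
scoop_grip 0.21 368 152 [0.508 0.31  0.09 ]
scoop_nose 0.61 209 340 [ 0.482 -0.341  0.003]
tray 0.57 315 286 [ 0.602 -0.073 -0.003]
tray 0.47 353 296 [ 0.701 -0.047  0.012]
loader 0.68 316 375 [ 0.766 -0.29   0.113]
loader 0.66 366 151 [0.501 0.311 0.09 ]
loader_top 0.72 370 152 [0.515 0.308 0.097]
loader_hinge 0.64 370 152 [0.515 0.308 0.097]
analyser 0.81 423 93 [0.606 0.38  0.302]
cuvette0 0.62 324 295 [ 0.638 -0.084  0.004]
cuvette0 0.59 341 292 [ 0.669 -0.054  0.008]
cuvette0 0.52 355 294 [ 0.702 -0.04   0.013]
cuvette0 0.5 326 285 [ 0.629 -0.062  0.015]
cuvette0 0.4 209 342 [ 0.484 -0.344 -0.001]
beaker 0.65 257 416 [ 0.69  -0.413  0.003]
beaker 0.65 370 152 [0.515 0.308 0.097]
jar 0.9 285 203 [0.412 0.056 0.06 ]
vial 0.72 240 265 [ 0.43  -0.155  0.047
[... 858 characters left out ...]
.61 360 293 [ 0.665 -0.082  0.005]
cuvette0 0.54 348 297 [ 0.629 -0.098  0.014]
cuvette0 0.46 368 280 [ 0.696 -0.053  0.016]
cuvette0 0.38 355 283 [ 0.661 -0.056  0.016]
bottle 0.65 432 330 [ 0.732 -0.303  0.087]
bottle 0.49 384 234 [0.782 0.068 0.062]
jar 0.68 240 259 [0.393 0.056 0.053]
vial 0.83 266 324 [ 0.422 -0.159  0.034]
vial 0.49 319 390 [ 0.496 -0.326  0.003]
cartridge 0.94 356 229 [0.711 0.095 0.071]
cartridge 0.72 386 232 [0.783 0.059 0.074]
wrist {'fx': 359.1896753732887, 'fy': 359.1896753732887, 'cx': 324.3307694242224, 'cy': 240.89426901167505, 'xyz': array([ 0.28958954, -0.47459384,  0.37423108]), 'orientation': array([ 2.80609640e+00, -3.36591684e-04, -1.17743946e+00])}
2.25
```

Run:
```python
import cv2,numpy as np
a=cv2.imread('pics/scene0.png');b=cv2.imread('pics/side0.png')
cv2.imwrite('pics/v1.png',cv2.resize(a[60:460,150:550],(800,600*1)) if 0 else cv2.resize(a[70:445,130:630],(800,600)))
cv2.imwrite('pics/v2.png',cv2.resize(b[100:475,120:620],(800,600)))
```

```text
(no output)
```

View pics/v1.png

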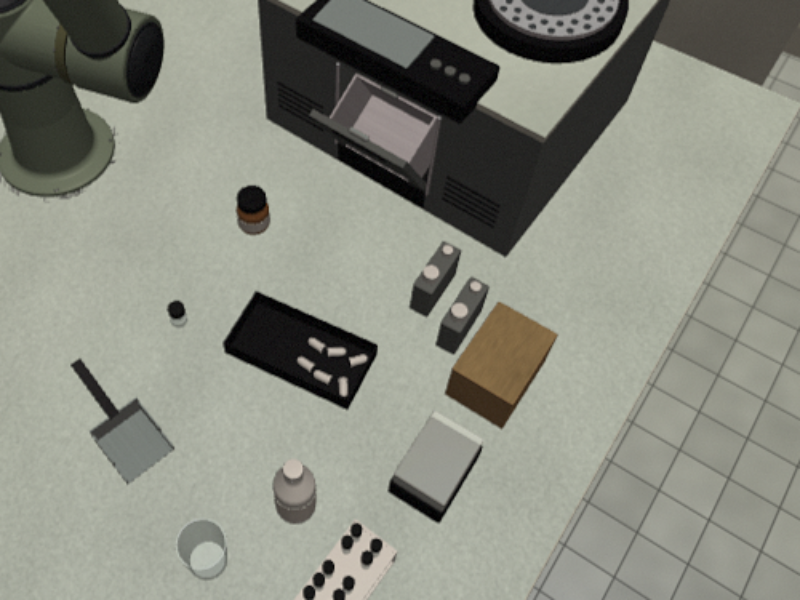

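View pics/v2.png

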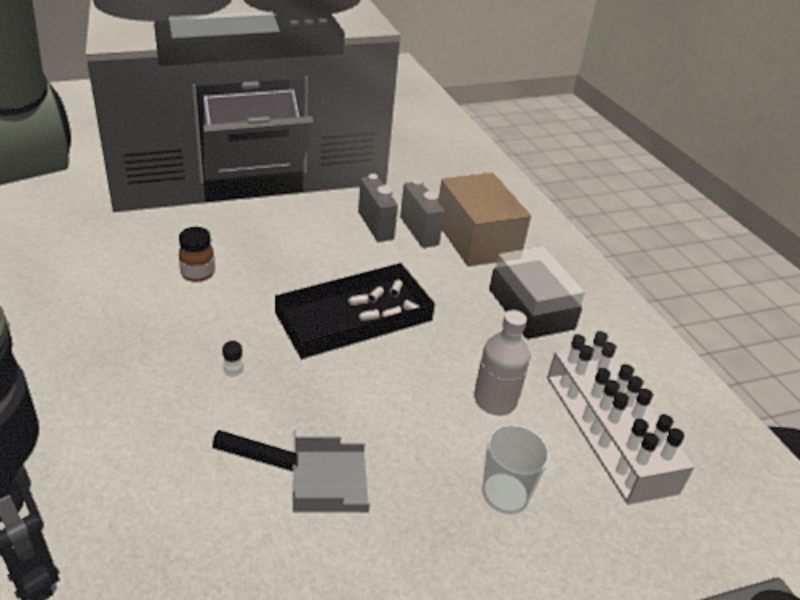

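The scene view (crop at 1.6x) shows the scoop at about (210,343) in full-frame pixels, handle toward the robot. The tray is at (315,287) with six cuvettes at its right end, and the door is open at about (365,150), facing -y. The side view agrees: tray at (337,294), door top edge at (281,178), scoop at (319,389). Next I'll fit the geometry.

```bash
cat > fit.py <<'E'
from h import *
D={n:np.load(f'pics/{n}0.npz') for n in ['scene','side']}
def pts(n,x0,x1,y0,y1,z0,z1):
    W=D[n]['W'];d=D[n]['d'];m=(d>0)&(W[...,0]>x0)&(W[...,0]<x1)&(W[...,1]>y0)&(W[...,1]<y1)&(W[...,2]>z0)&(W[...,2]<z1)
    return W[m],D[n]['im'][m].astype(int),np.argwhere(m)
for n in D:
    print(n)
    P,c,_=pts(n,.3,.9,-.5,.3,-.02,.02); br=c.sum(1)>330
    print('bench z',np.median(P[br,2]))
    # tray: dark pts
    P,c,_=pts(n,.45,.78,-.2,.05,-.01,.05); k=(c.sum(1)<130)
    Q=P[k]; r=cv2.minAreaRect(Q[:,:2].astype(np.float32)); print('tray all',r,len(Q))
    rim=Q[(Q[:,2]>.026)]; print('rim',cv2.minAreaRect(rim[:,:2].astype(np.float32)),np.percentile(rim[:,2],[10,50,90]),len(rim))
    # scoop handle
    P,c,_=pts(n,.3,.6,-.45,-.2,.02,.12); k=c.sum(1)<150; H=P[k]
    k2=(H[:,2]>.028); H=H[k2]
    m=np.median(H,0); u=np.linalg.svd(H-m,full_matrices=False)[2][0]; t=(H-m)@u; print('handle',m,u,np.percentile(t,[2,98]),len(H), m+u*np.percentile(t,1), m+u*np.percentile(t,99))
    # analyser front plane
    P,c,_=pts(n,.25,.85,.15,.35,.06,.28); 
    best=None
    rng=np.random.default_rng(0)
    for _ in range(300):
        a,b=P[rng.choice(len(P),2,False),:2]; v=b-a
        if np.linalg.norm(v)<.15: continue
        nn=np.array([-v[1],v[0]])/np.linalg.norm(v); s=abs((P[:,:2]-a)@nn)<.003
        if best is None or s.sum()>best.sum(): best=s
    Q=P[best][:,:2]; m=Q.mean(0); u=np.linalg.svd(Q-m,full_matrices=False)[2][0]; u*=np.sign(u[0]); t=(Q-m)@u
    print('front',m,np.degrees(np.arctan2(u[1],u[0])),m+u*t.min(),m+u*t.max(),best.sum())
    for l,b in dict(beaker=(.6,.75,-.48,-.35,.01,.1),bottle=(.68,.8,-.36,-.24,.02,.17),vial=(.38,.48,-.2,-.1,.015,.06),jar=(.35,.47,0,.12,.015,.09),cart=(.68,.86,.0,.16,.02,.1)).items():
        P,c,_=pts(n,*b); print(l,P.min(0).round(3),P.max(0).round(3))
E
python3 fit.py
```

```text
scene
bench z -0.0012452260960889028
tray all ((0.6170511245727539, -0.08307932317256927), (0.21610546112060547, 0.10970308631658554), 8.307293891906738) 3267
rim ((0.6172036528587341, -0.08298620581626892), (0.21567527949810028, 0.10959471762180328), 8.384760856628418) [0.02745822 0.0317633  0.03548221] 478
handle [ 0.4233423  -0.32861917  0.05983198] [ 0.88011976 -0.22460433 -0.41826081] [-0.04813875  0.04722064] 255 [ 0.38032352 -0.31764088  0.08027587] [ 0.46545214 -0.33936549  0.03982005]
front [0.56807385 0.27342734] -2.0946742453550713 [0.26982932 0.28433572] [0.79310438 0.26519679] 5523
beaker [ 0.665 -0.449  0.01 ] [ 0.733 -0.382  0.09 ]
bottle [ 0.725 -0.313  0.021] [ 0.782 -0.256  0.156]
vial [ 0.408 -0.162  0.015] [ 0.435 -0.134  0.048]
jar [0.376 0.047 0.015] [0.432 0.1   0.081]
cart [0.71 0.   0.02] [0.86  0.16  0.098]
side
bench z -0.00030056291118463196
tray all ((0.6160991191864014, -0.08318116515874863), (0.2171967774629593, 0.11077187210321426), 7.893315315246582) 3118
rim ((0.6161148548126221, -0.08332277089357376), (0.21719712018966675, 0.11037596315145493), 7.856905460357666) [0.02725962 0.03116859 0.03487717] 631
handle [ 0.41700035 -0.33002316  0.06087108] [ 0.88284862 -0.22410614 -0.41274054] [-0.04557863  0.04981204] 573 [ 0.37641952 -0.31972195  0.07984302] [ 0.46167924 -0.34136465  0.03998325]
front [0.51697788 0.27545898] -2.1366828974850987 [0.27250497 0.28458013] [0.79301029 0.26516036] 7521
beaker [ 0.664 -0.451  0.01 ] [ 0.732 -0.382  0.088]
bottle [ 0.722 -0.315  0.02 ] [ 0.778 -0.262  0.153]
vial [ 0.408 -0.162  0.015] [ 0.434 -0.135  0.047]
jar [0.373 0.047 0.015] [0.429 0.104 0.077]
cart [0.708 0.    0.02 ] [0.86  0.16  0.096]
```

```bash
cat >> fit.py <<'E'
print('-----')
Rt=rot([0,0,np.radians(8.1)]); tc=np.array([.6166,-.083,0])
an=np.radians(87.9); Ra=rot([0,0,an]); ac=np.array([.5323,.2747,0])
for n in D:
    P,c,_=pts(n,.45,.78,-.2,.05,-.01,.05); T=(P-tc)@Rt; k=(c.sum(1)>230)&(abs(T[:,0])<103)&(abs(T[:,1])<.046)&(abs(T[:,0])<.1)&(T[:,2]<.03)
    print(n,'cuv x range',np.percentile(T[k][:,0],[0,2,50,98,100]).round(3),'y',np.percentile(T[k][:,1],[0,2,98,100]).round(3),k.sum(), 'tray floor z', np.median(T[(c.sum(1)<110)&(abs(T[:,1])<.03)&(abs(T[:,0]+.05)<.03)][:,2]))
    # door
    P,c,_=pts(n,.4,.66,.1,.29,.03,.23); A=(P-ac)@Ra; k=(abs(A[:,1])<.085)
    A=A[k]
    if n=='side':
        # outer face: for z bins, min x
        for z in np.arange(.055,.2,.012):
            s=A[(abs(A[:,2]-z)<.006)&(A[:,0]<-.005)]
            if len(s): print(round(z,3),s[:,0].min().round(4),np.percentile(s[:,0],20).round(4),len(s))
    s=A[A[:,0]<-.07]; print('foremost',s[np.argmin(s[:,0])],'toppart',s[np.argmax(s[:,2])])
    B,_,_=pts(n,.4,.66,.1,.29,.1,.23); B=(B-ac)@Ra; B=B[(B[:,0]<-.09)&(B[:,0]>-.14)];print('door y',np.percentile(B[:,1],[0.5,99.5]))
    # blade
    W=D[n]['W'];im=D[n]['im'].astype(int)
    m=(W[...,0]>.44)&(W[...,0]<.6)&(W[...,1]>-.43)&(W[...,1]<-.27)&(W[...,2]>-.01)&(W[...,2]<.05)
    sat=im[...,0]-im[...,2]; 
    k=m&((im.sum(-1)<330)); lab=cv2.morphologyEx(k.astype(np.uint8),cv2.MORPH_OPEN,np.ones((3,3)))
    nl,L,st,_=cv2.connectedComponentsWithStats(lab); i=1+np.argmax(st[1:,4]); Q=W[L==i]
    print('blade',cv2.minAreaRect(Q[Q[:,2]<.012][:,:2].astype(np.float32)),st[i],cv2.minAreaRect(Q[:,:2].astype(np.float32)))
print('bench rgb',D['side']['im'][400,200],D['scene']['im'][300,150],'blade',D['side']['im'][389,319],D['scene']['im'][343,209])
E
python3 fit.py | sed -n '/-----/,$p'
python3 - <<'E'
from h import *
# IK feasibility
def scoopT(p,yaw,pitch,beta,g=(-.106,0,.064)):
    Rs=rot([0,pitch,yaw]); z=np.array([np.sin(beta),0,-np.cos(beta)]);y=np.array([0,1,0.]);x=np.cross(y,z)
    best=None
    for s in (1,-1):
        Rt=Rs@np.stack([s*x,s*y,z],1); tp=np.array(p)+Rs@np.array(g)+Rt[:,2]*manip.tcp_to_grasp
        q=manip.solve_ik(tp,R.from_matrix(Rt).as_euler('xyz')); 
        print(s,None if q is None else np.round(q,2),end=' | ')
    print()
for b in (20,30,40,50):
    b_=np.radians(b);print(b)
    scoopT([.5075,-.352,0],np.radians(-14.2),0,b_)
    scoopT([.57,-.09,.003],np.radians(8),0,b_)
    scoopT([.66,-.077,.003],np.radians(8),0,b_)
    n=np.array([.532,.2147,.195])
    for ph in (0,30,50):
        Rs=rot([0,np.radians(ph),np.radians(88)]); scoopT(n-Rs@[.0425,0,0],np.radians(88),np.radians(ph),b_)
E
```

```text
-----
scene cuv x range [-0.001  0.006  0.052  0.097  0.099] y [-0.039 -0.036  0.037  0.046] 361 tray floor z 0.0016351552903646203
foremost [-0.08971273  0.05090933  0.19933151] toppart [-0.07761711 -0.0049147   0.20763869]
20
1 [-0.94  0.35 -0.82  0.12  0.22 -0.66] | -1 [-0.94  0.35 -0.82  0.12  0.22  2.48] | 
1 [-0.5   0.28 -0.93  0.07  0.21 -0.61] | -1 [-0.5   0.28 -0.93  0.07  0.21  2.53] | 
1 [-0.38  0.39 -0.74  0.13  0.17 -0.5 ] | -1 [-0.38  0.39 -0.74  0.13  0.17  2.65] | 
1 [-0.2   0.3  -0.26  1.08  0.34 -1.75] | -1 [-0.2   0.3  -0.26  1.08  0.34  1.4 ] | 
1 [ 0.17  0.31 -0.03  1.26 -0.17 -1.36] | -1 [ 0.17  0.31 -0.03  1.26 -0.17  1.78] | 
1 [ 0.41  0.49  0.2   1.53 -0.47 -1.07] | -1 [ 0.41  0.49  0.2   1.53 -0.47  2.07] | 
30
1 [-1.02  0.34 -0.97 -0.13  0.36 -0.7 ] | -1 [-1.02  0.34 -0.97 -0.13  0.36  2.44] | 
1 [-0.58  0.28 -1.08 -0.2   0.34 -0.65] | -1 [-0.58  0.28 -1.08 -0.2   0.34  2.49] | 
1 [-0.44  0.38 -0.9  -0.16  0.28 -0.51] | -1 [-0.44  0.38 -0.9  -0.16  0.28  2.63] | 
1 [-0.28  0.34 -0.26  1.12  0.51 -1.86] | -1 [-0.28  0.34 -0.26  1.12  0.51  1.28] | 
1 [ 0.08 
[... 1382 characters left out ...]
                                                     ~~~~~~~~~~~~~^^^^^^^^^^^^^^^^^^^
    return _quantile_unchecked(
        a, q, axis, out, overwrite_input, method, keepdims, weights)
    return _ureduce(a,
                    func=_quantile_ureduce_func,
    ...<5 lines>...
                    overwrite_input=overwrite_input,
                    method=method)
    r = func(a, **kwargs)
    result = _quantile(arr,
                       quantiles=q,
    ...<2 lines>...
                       out=out,
                       weights=wgt)
    slices_having_nans = np.isnan(arr[-1, ...])
                                  ~~~^^^^^^^^^
IndexError: index -1 is out of bounds for axis 0 with size 0
```

```bash
sed -i 's/(B\[:,0\]<-.09)/(B[:,0]<-.075)/' fit.py; python3 fit.py | sed -n '/-----/,$p'
```

```text
-----
scene cuv x range [-0.001  0.006  0.052  0.097  0.099] y [-0.039 -0.036  0.037  0.046] 361 tray floor z 0.0016351552903646203
foremost [-0.08971273  0.05090933  0.19933151] toppart [-0.07761711 -0.0049147   0.20763869]
door y [-0.09063912  0.08912626]
blade ((0.45433586835861206, -0.3350231349468231), (0.07728507369756699, 0.02535105124115944), 72.43083953857422) [187 320  32  25 317] ((0.45533981919288635, -0.3357793986797333), (0.08291090279817581, 0.028449028730392456), 70.3716812133789)
side cuv x range [0.002 0.004 0.042 0.094 0.099] y [-0.031 -0.029  0.042  0.046] 313 tray floor z 0.0024637810637666564
0.055 -0.0098 -0.0071 40
0.067 -0.0169 -0.0134 110
0.079 -0.023 -0.0204 147
0.091 -0.0298 -0.0268 145
0.103 -0.0371 -0.0342 142
0.115 -0.0456 -0.0418 143
0.127 -0.052 -0.0483 151
0.139 -0.0596 -0.0554 157
0.151 -0.067 -0.0626 162
0.163 -0.0757 -0.0714 145
0.175 -0.0819 -0.0783 197
0.187 -0.0873 -0.0838 207
0.199 -0.0894 -0.0841 277
foremost [-0.08943238 -0.03916474  0.19479072] toppart [-0.07854023  0.00912505  0.2052838 ]
door y [-0.08848791  0.08819729]
blade ((0.49202653765678406, -0.388995498418808), (0.003885668935254216, 0.08409006893634796), 75.7022705078125) [303 411  47   9 362] ((0.4918949604034424, -0.3892143666744232), (0.005264167208224535, 0.08420577645301819), 74.62250518798828)
bench rgb [193 185 173] [171 174 160] blade [139 139 136] [118 124 118]
```

Run:
```python
from h import *
yaw=np.radians(-14.5);o=np.array([.5034,-.3499,.001]);Rs=rot([0,0,yaw])
for n in ('scene','side'):
    im=cv2.cvtColor(cv2.imread(f'pics/{n}0.png'),cv2.COLOR_BGR2GRAY).astype(np.float32);p=manip.camera_params(n)
    def samp(s,t):
        S,T=np.meshgrid(s,t,indexing='ij'); P=o+np.stack([S,T,0*S],-1)@Rs.T
        c=(P-p['xyz'])@rot(p['orientation']); u=c[...,0]/c[...,2]*p['fx']+p['cx'];v=c[...,1]/c[...,2]*p['fy']+p['cy']
        return cv2.remap(im,u.astype(np.float32),v.astype(np.float32),cv2.INTER_LINEAR)
    s=np.arange(.03,.056,.001)
    for t0,t1 in ((-.035,-.015),(-.01,.01),(.015,.035)):
        g=samp(s,np.arange(t0,t1,.001)).mean(1); print(n,t0,'front edge at',s[np.argmax(np.diff(g))]+.0005,g[[0,-1]])
    t=np.arange(-.06,-.025,.001); g=samp(np.arange(.0,.035,.002),t).mean(0); print('right',np.c_[t*1000,g].round().astype(int)[::2].tolist())
    t=np.arange(.025,.06,.001); g=samp(np.arange(.02,.038,.002),t).mean(0); print('left',np.c_[t*1000,g].round().astype(int)[::2].tolist())
```

```text
scene -0.035 front edge at 0.04450000000000001 [124.26865 170.70117]
scene -0.01 front edge at 0.04450000000000001 [125.1772 171.1374]
scene 0.015 front edge at 0.04450000000000001 [124.01046 171.91876]
right [[-60, 172], [-58, 174], [-56, 173], [-54, 171], [-52, 172], [-50, 173], [-48, 173], [-46, 173], [-44, 173], [-42, 164], [-40, 124], [-38, 111], [-36, 121], [-34, 125], [-32, 125], [-30, 124], [-28, 123], [-26, 124]]
left [[25, 123], [27, 124], [29, 123], [31, 123], [33, 124], [35, 122], [37, 120], [39, 119], [41, 97], [43, 96], [45, 135], [47, 164], [49, 171], [51, 170], [53, 170], [55, 170], [57, 169], [59, 169]]
side -0.035 front edge at 0.04350000000000001 [124.74214 187.20335]
side -0.01 front edge at 0.04350000000000001 [141.1894  188.83603]
side 0.015 front edge at 0.04250000000000001 [139.45955 188.87328]
right [[-60, 190], [-58, 191], [-56, 189], [-54, 188], [-52, 189], [-50, 190], [-48, 190], [-46, 190], [-44, 194], [-42, 174], [-40, 119], [-38, 82], [-36, 75], [-34, 76], [-32, 83], [-30, 100], [-28, 113], [-26, 114]]
left [[25, 140], [27, 140], [29, 139], [31, 139], [33, 140], [35, 139], [37, 136], [39, 140], [41, 121], [43, 95], [45, 78], [47, 76], [49, 74], [51, 81], [53, 112], [55, 153], [57, 183], [59, 189]]
```

```bash
cat >> h.py <<'E'
B=np.radians(35); TY=np.radians(8.1); TC=np.array([.6166,-.083,0]); RT=rot([0,0,TY])
AY=np.radians(87.9); AC=np.array([.5323,.2747,0]); RA=rot([0,0,AY])
G=np.array([-.106-.0425,0,.064])   # grip seen from nose
def pose(nose,yaw,pitch,back=0):   # TCP pose for a scoop-nose position; pitch deg, + = nose down
    Rs=rot([0,np.radians(pitch),yaw]); z=np.array([np.sin(B),0,-np.cos(B)]);y=np.array([0,-1.,0]);x=np.cross(y,z)
    Rm=Rs@np.stack([x,y,z],1)
    return np.array(nose)+Rs@G+Rm[:,2]*(manip.tcp_to_grasp-back), R.from_matrix(Rm).as_euler('xyz')
def line(nose,yaw,pitch,v=.1,back=0):
    p,o=pose(nose,yaw,pitch,back); manip.line_to(p,v,o)
def jmove(nose,yaw,pitch,back=0): manip.move_to(*pose(nose,yaw,pitch,back))
def tray(x,y,z): return TC+RT@np.array([x,y,z])
def ana(x,y,z): return AC+RA@np.array([x,y,z])
def st(m=''):
    s=manip.get_state(); print(m,'t',round(s['clock'],2),'w',round(s['width'],4),'F',np.round(s['force'],1),'T',np.round(s['torque'],2),'gf',round(s['grip_force'],1))
SY=np.radians(-14.5); SN=np.array([.5048,-.3492,0])+rot([0,0,SY])@[.0425,0,0]
E
python3 - <<'E'
from h import *
jmove(SN,SY,0,.09); manip.grip(.05,100); st('pre')
line(SN,SY,0,.12); st('at'); manip.grip(0,100); st('grip')
line(SN+[0,0,.06],SY,0,.12); st('lift')
im,d,W=shot('side','lift')
cv2.imwrite('pics/v3.png',cv2.resize(im[200:470,130:530,::-1],(800,540)))
E
```

```text
pre t 3.73 w 0.0499 F [ 0.8  0.2 -0. ] T [0.15 0.53 0.  ] gf 0.0
at t 4.63 w 0.0499 F [ 0.3 -0.3  0.9] T [0.15 0.54 0.02] gf 0.0
grip t 5.04 w 0.0142 F [-1.8 -0.9  3.8] T [0.19 0.15 0.02] gf 97.5
lift t 5.69 w 0.0148 F [-0.7 -0.5 -0.3] T [0.23 0.84 0.04] gf 97.5
```

View pics/v3.png

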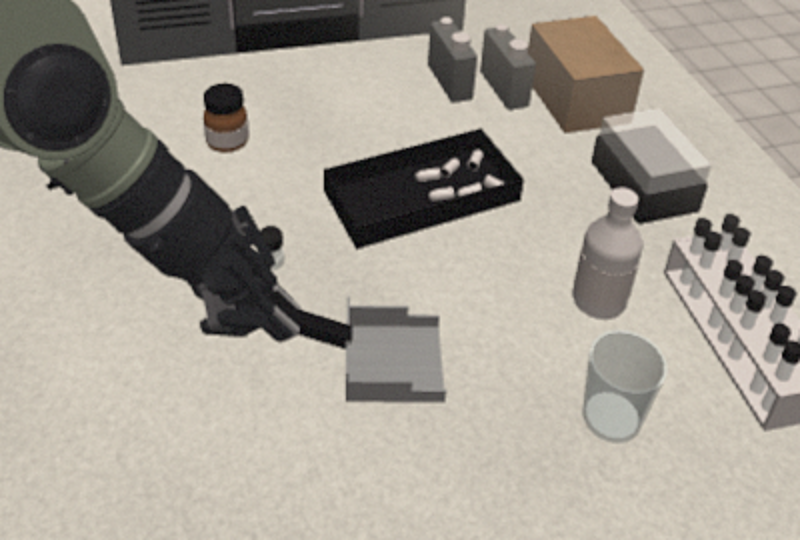

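The scoop is held level, with the blade at crop (395,355), and everything else is undisturbed. I'll check the blade plane numerically before going to the tray.

```bash
cat >> h.py <<'E'
def blade(f,nose,yaw,pitch=0):
    W=np.load(f'pics/{f}.npz')['W'].reshape(-1,3); L=(W-nose)@rot([0,np.radians(pitch),yaw])
    k=(L[:,0]>-.07)&(L[:,0]<-.008)&(abs(L[:,1])<.03)&(abs(L[:,2])<.025); L=L[k]
    for _ in range(3):
        c,*_=np.linalg.lstsq(np.c_[L[:,0],L[:,1],np.ones(len(L))],L[:,2],rcond=None)
        e=abs(L[:,2]-np.c_[L[:,0],L[:,1],np.ones(len(L))]@c); L=L[e<max(2*np.median(e),.002)]
    print('blade dz/dx deg',np.degrees(c[0]),'dz/dy',np.degrees(c[1]),'nose z off',c[2],len(L))
E
python3 - <<'E'
from h import *
shot('scene','lift2')
for f in('lift','lift2'): blade(f,SN+[0,0,.06],SY)
st()
E
```

```text
blade dz/dx deg -0.04693152232124825 dz/dy -0.17273817593060733 nose z off -0.00044755584637588933 732
blade dz/dx deg 0.05554273984450378 dz/dy 0.2657556038502088 nose z off -0.001997210517739371 430
 t 5.79 w 0.0148 F [ 0.2  0.1 -1.6] T [0.25 0.8  0.01] gf 97.4
```

Run:
```python
from h import *
line(SN+[0,0,.10],SY,0,.2)
line(tray(-.012,0,.10),TY,12,.25)
line(tray(-.012,0,.03),TY,12,.15); st('above')
line(tray(-.012,0,.006),TY,12,.06); st('in')
line(tray(.01,0,.0035),TY,3,.06); st('flat')
line(tray(.08,0,.0033),TY,2.5,.07); st('80')
f0=manip.get_state()['force']
x=.08
while x<.105:
    x+=.003; line(tray(x,0,.0033),TY,2.5,.05); f=np.array(manip.get_state()['force']); a=RT.T@f
    print(round(x,3),a.round(1))
    if a[0]<-14: break
open('x.txt','w').write(str(x))
im,d,W=shot('scene','scooped'); im2,_,_=shot('side','scooped2')
cv2.imwrite('pics/v4.png',np.hstack([cv2.resize(im[220:340,240:400,::-1],(400,300)),cv2.resize(im2[220:340,250:410,::-1],(400,300))]))
st()
```

```text
above t 7.85 w 0.0147 F [-0.2 -0.7 -0.6] T [-0.08  0.5  -0.02] gf 97.4
in t 8.4 w 0.0145 F [-0.4  0.6 -1.1] T [-0.07  0.57  0.03] gf 97.4
flat t 8.97 w 0.0143 F [ 0.5 -0.6 -0.4] T [-0.04  0.69 -0.03] gf 97.6
80 t 10.12 w 0.0146 F [-0.8  0.2  1.1] T [0.12 0.17 0.04] gf 97.6
0.083 [ 0.5 -0.5  1.1]
0.086 [1.3 0.3 1. ]
0.089 [ 0.9 -0.9  1.2]
0.092 [0.8 0.4 0.4]
0.095 [ 0.5 -0.7  0.9]
0.098 [ 0.7 -0.2  1.4]
0.101 [0.6 0.6 1.6]
0.104 [ 0.3 -0.1  1. ]
0.107 [-9.1 -0.2  6.4]
 t 12.47 w 0.0141 F [-8.8 -3.   6.1] T [-0.34  0.99  0.02] gf 98.8
```

View pics/v4.png

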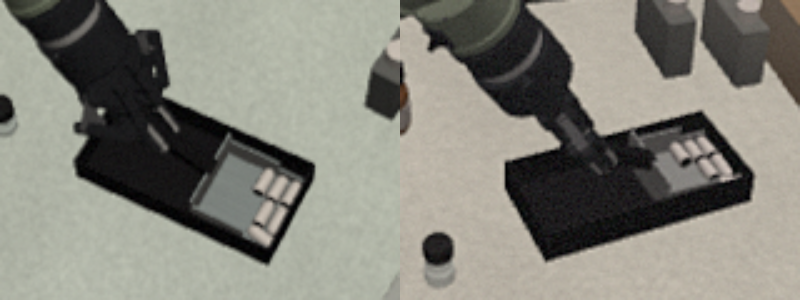

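All six cuvettes now lie on the blade by the end wall (left panel about (275,200), right panel about (705,155)). Next I tilt the nose up and lift.

Run:
```python
from h import *
def np_(p,z=.0033): a=np.radians(-p); return tray(.018+.085*np.cos(a),0,z+.085*np.sin(a))
line(np_(-4),TY,-4,.04); line(np_(-8,.005),TY,-8,.04); st('tilt')
line(np_(-12,.03),TY,-12,.06); line(np_(-18,.07),TY,-18,.08); line(np_(-18,.14),TY,-18,.12); st('up')
im,d,W=shot('scene','up'); im2,_,_=shot('side','up2')
cv2.imwrite('pics/v5.png',np.hstack([cv2.resize(im[200:350,240:440,::-1],(400,300)),cv2.resize(im2[150:330,250:490,::-1],(400,300))]))
```

```text
tilt t 13.24 w 0.0144 F [-1.1  0.3  2.4] T [0.05 0.48 0.17] gf 98.0
up t 15.04 w 0.0145 F [-1.3  0.1 -2.5] T [-0.15  1.27 -0.04] gf 97.6
```

View pics/v5.png

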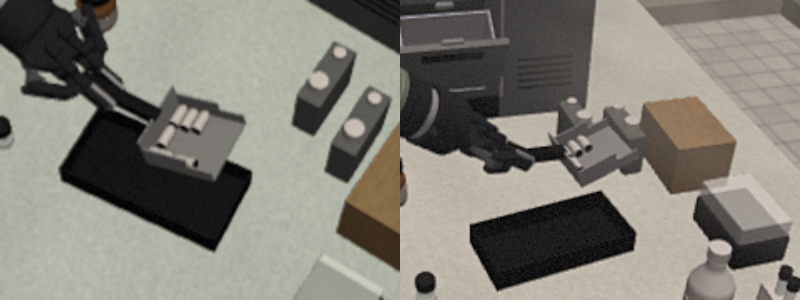

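Run:
```python
from h import *
def np_(p,z): a=np.radians(-p); return tray(.018+.085*np.cos(a),0,z+.085*np.sin(a))
blade('up',np_(-18,.14),TY,-18)
line([.62,-.06,.26],np.radians(45),-18,.15); st()
line(ana(-.17,0,.265),AY,-18,.15); st()
line(ana(-.10,0,.25),AY,-16,.1); line(ana(-.045,0,.238),AY,-12,.08); st('over')
im,d,W=shot('side','over'); cv2.imwrite('pics/v6.png',cv2.resize(im[90:290,150:416,::-1],(800,600)))
shot('scene','over2')
for f in('over','over2'): blade(f,ana(-.045,0,.238),AY,-12)
```

```text
blade dz/dx deg -3.1099335614957586 dz/dy 2.38182485416832 nose z off -0.002594359848823171 355
 t 16.62 w 0.0144 F [-0.5 -1.  -0.9] T [-0.82  0.87 -0.01] gf 97.6
 t 17.58 w 0.0149 F [-0.2  0.1 -0.8] T [-1.18  0.03  0.05] gf 97.7
over t 19.29 w 0.0143 F [-0.3  0.3 -2.6] T [-1.13 -0.   -0.01] gf 97.5
blade dz/dx deg 4.734970196191414 dz/dy -9.388168116268586 nose z off 0.004036873994219923 10
blade dz/dx deg -2.4302238779459673 dz/dy 2.8135772479127783 nose z off -0.0015690487519057143 314
```

View pics/v6.png

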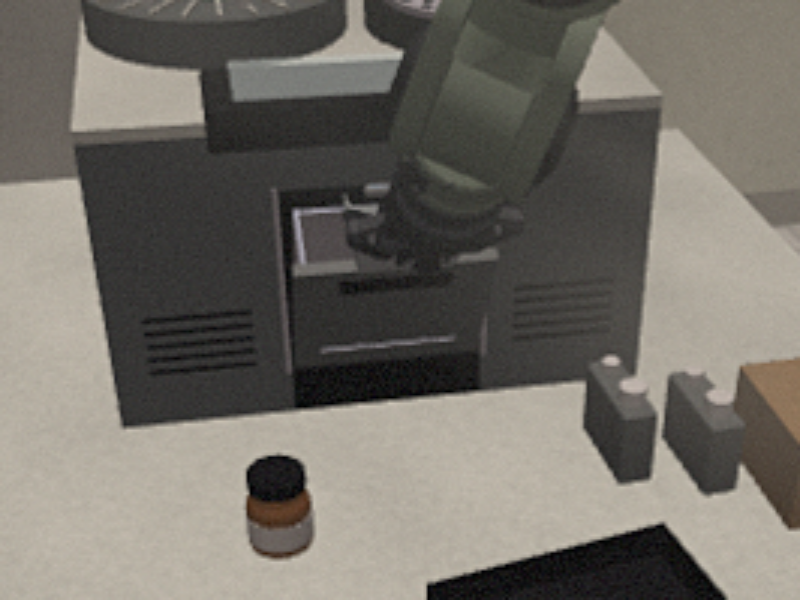

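The scoop's nose is over the loader mouth (crop about (390,215)), centred on the door panel at (395,265). Now I tip it.

Run:
```python
from h import *
for p,z in((0,.216),(8,.212),(15,.207),(22,.201),(30,.196),(40,.192),(50,.190)):
    line(ana(-.042,0,z),AY,p,.12); s=manip.get_state(); print(p,np.round(s['force'],1),round(s['clock'],2))
manip.sleep(.5)
im,d,W=shot('scene','dump'); im2,_,_=shot('side','dump2')
cv2.imwrite('pics/v7.png',np.hstack([cv2.resize(im[80:260,250:490,::-1],(400,300)),cv2.resize(im2[80:260,180:420,::-1],(400,300))]))
```

```text
0 [-0.1 -0.5 -1.8] 19.75
8 [ 0.6 -0.1 -1.6] 20.04
15 [ 0.5 -0.7 -1.7] 20.32
22 [ 0.5 -0.2 -1.8] 20.59
30 [ 0.2 -0.6 -0.8] 20.88
40 [ 0.1 -0.7 -2.3] 21.23
50 [-0.1 -0.6 -1.1] 21.58
```

View pics/v7.png

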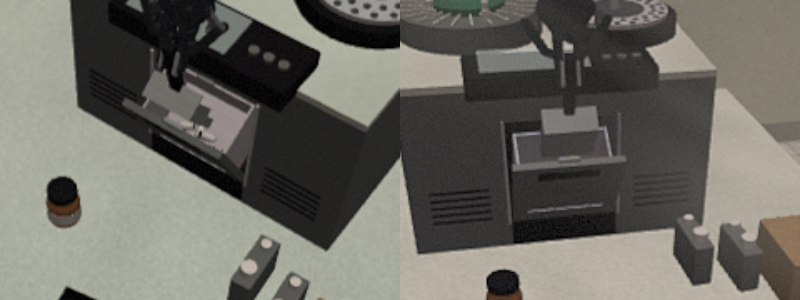

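Left panel: white cuvettes lie in the pocket around (205,130) and the blade looks empty. None are on the bench. Next I back out and check the scoop's attitude.

Run:
```python
from h import *
line(ana(-.05,0,.205),AY,30,.12); line(ana(-.06,0,.225),AY,10,.12); line(ana(-.19,0,.27),AY,0,.2); st()
line([.62,-.10,.22],np.radians(40),0,.25)
line(SN+[0,0,.08],SY,0,.25); st('above rest')
shot('side','b1');shot('scene','b2')
for f in('b1','b2'): blade(f,SN+[0,0,.08],SY)
```

```text
t 24.17 w 0.0146 F [ 0.4 -0.  -0.5] T [-0.73  0.04 -0.01] gf 97.7
above rest t 26.25 w 0.0146 F [-0.4  0.7 -1.5] T [0.2  0.75 0.05] gf 97.7
blade dz/dx deg 0.01089066395892528 dz/dy -0.1906058313926807 nose z off 0.0009591576146352445 750
blade dz/dx deg 0.5499107172135214 dz/dy 0.1290382549464986 nose z off 0.0003886531647261418 460
```

```bash
cat >> h.py <<'E'
def push(th,h=.152,out=0,g=80):
    g=np.radians(g); z=np.array([np.sin(g),0,-np.cos(g)]); y=np.array([0,-1.,0]); x=np.cross(y,z)
    p=ana(-h*np.sin(th)-out*np.cos(th),0,.05+h*np.cos(th)-out*np.sin(th))
    return p,R.from_matrix(RA@np.stack([x,y,z],1)).as_euler('xyz')
E
python3 - <<'E'
from h import *
line(SN+[0,0,.02],SY,0,.15); line(SN+[0,0,.0005],SY,0,.05); st('down')
manip.grip(.05); st('open'); line(SN,SY,0,.12,back=.1); st('clear')
print([manip.get_state()[k] for k in('eef_pos','joint_pos')])
for g in(60,70,80,90):
    for a in((.56,.15),(.56,.0),(.2,0),(-.01,0)):
        q=manip.solve_ik(*push(a[0],out=a[1],g=g)); print(g,a,None if q is None else np.round(q,2))
im,_,_=shot('side','rest'); im2,d,W=shot('scene','rest2'); blade('rest',SN,SY); blade('rest2',SN,SY)
cv2.imwrite('pics/v8.png',np.hstack([cv2.resize(im[:,:,::-1],(400,300)),cv2.resize(im2[110:200,320:440,::-1],(400,300))]))
E
```

```text
down t 27.44 w 0.0144 F [-0.1  0.1 -0.9] T [ 0.14  0.59 -0.04] gf 97.9
open t 27.88 w 0.0498 F [-0.2 -0.8  0.2] T [0.16 0.53 0.04] gf 0.0
clear t 28.86 w 0.0502 F [-0.2 -0.5 -0.3] T [ 0.14  0.55 -0.05] gf 0.0
[array([ 0.35704743, -0.31090964,  0.13038378]), array([-1.18369521,  0.07073006, -1.04770596,  0.05631928,  0.47800409,
        2.3086898 ])]
60 (0.56, 0.15) [-0.5   0.8  -0.28  1.15  0.89  0.79]
60 (0.56, 0.0) [-0.27  0.58 -0.4   0.98  1.    1.12]
60 (0.2, 0) [-0.18  0.52 -0.43  0.86  1.03  1.3 ]
60 (-0.01, 0) [-0.12  0.5  -0.45  0.76  1.04  1.41]
70 (0.56, 0.15) [-0.53  0.94 -0.19  1.36  0.97  0.56]
70 (0.56, 0.0) [-0.31  0.72 -0.34  1.15  1.13  0.88]
70 (0.2, 0) [-0.22  0.64 -0.4   1.    1.18  1.08]
70 (-0.01, 0) [-0.16  0.6  -0.43  0.85  1.2   1.23]
80 (0.56, 0.15) [-0.55  1.1  -0.09  1.61  1.03  0.3 ]
80 (0.56, 0.0) [-0.34  0.89 -0.26  1.46  1.22  0.51]
80 (0.2, 0) [-0.25  0.81 -0.31  1.31  1.3   0.69]
80 (-0.01, 0) [-0.18  0.77 -0.35  1.15  1.34  0.86]
90 (0.56, 0.15) [-0.56  1.27  0.01  1.88  1.05  0.  ]
90 (0.56, 0.0) [-0.35  1.1  -0.17  1.87  1.26  0.  ]
90 (0.2, 0) [-0.25  1.06 -0.2   1.88  1.35 -0.  ]
90 (-0.01, 0) None
blade dz/dx deg 0.04380722239678829 dz/dy -0.3893417893246759 nose z off 0.0014694319026436538 710
blade dz/dx deg -0.03365260801183905 dz/dy -0.9276867493237982 nose z off 0.00025638856760543886 375<sys>:0: UserWarning: Gimbal lock detected. Setting third angle to zero since it is not possible to uniquely determine all angles.
```

View pics/v8.png

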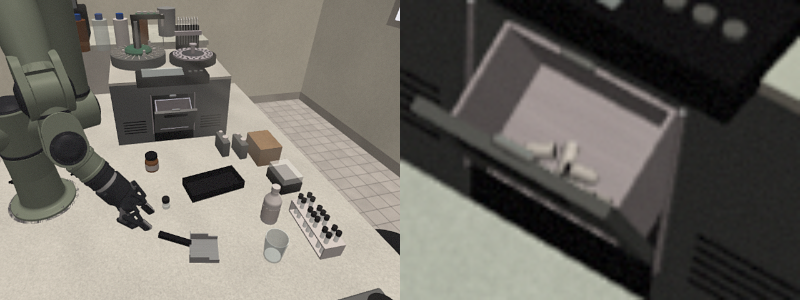

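Left panel: the scoop lies flat on the bench at (205,247), the tray is empty, and the bystanders stand untouched. Right panel: the cuvettes are in the pocket at (565,160). Now I shut the door.

Run:
```python
from h import *
p=manip.get_state()['eef_pos']; manip.line_to([p[0],p[1],.3],.2); manip.grip(0,40)
g=70
manip.move_to(*push(.56,out=.12,g=g)); st('pre')
def L(th,out,v):
    q,o=push(th,out=out,g=g); manip.line_to(q,v,o); f=RA.T@np.array(manip.get_state()['force']); return f
L(.56,.01,.12); st('near')
for th in list(np.arange(.54,.05,-.06))+[.06,.045,.03,.02,.01,0,-.008,-.014]:
    f=L(th,0,.08 if th>.07 else .04); print(round(th,3),f.round(1))
    if f[0]<-45: break
st('end')
```

```text
pre t 32.19 w 0.0003 F [-0.8  0.1  0.2] T [-0.93  0.03 -0.  ] gf 0.0
near t 33.26 w -0.0003 F [-0.2 -1.1  0.4] T [-0.88  0.02  0.05] gf 0.0
0.54 [ 0.4 -0.7  0.8]
0.48 [-0.2  0.   0.1]
0.42 [ 0.1 -0.1 -0.1]
0.36 [-0.1  0.5 -0.3]
0.3 [-0.4  0.6 -0. ]
0.24 [-0.  -0.3  0.4]
0.18 [-0.1  0.3 -0.4]
0.12 [-0.7  0.4 -0.2]
0.06 [-6.5  0.2  0.2]
0.06 [-7.3 -0.5  0.4]
0.045 [-7.1  0.   0.6]
0.03 [-5.1 -0.3 -0.5]
0.02 [-2.8 -0.6 -1.4]
0.01 [-0.  -1.1 -0.7]
0 [-7.3  1.9  1.4]
-0.008 [-16.    3.9   4.2]
-0.014 [-23.3   6.6   5.9]
end t 37.82 w 0.0003 F [ -7.4 -23.1   5.9] T [-1.07  0.55  1.47] gf 11.9
```

Run:
```python
from h import *
q,o=push(0,out=.15,g=70); manip.line_to(q,.15,o)
p=manip.get_state()['eef_pos']; manip.movej([-1.0,.2,-.3,1.0,0,1.4]); st()
im,d,W=shot('side','shut'); im2,_,W2=shot('scene','shut2')
for w in (W,W2):
    A=(w.reshape(-1,3)-AC)@RA; k=(abs(A[:,1])<.07)&(abs(A[:,0])<.05)
    for z in(.07,.10,.13,.16,.19,.21): s=A[k&(abs(A[:,2]-z)<.008)]; print(z,np.median(s[:,0]).round(4),len(s),end='; ')
    k2=(abs(abs(A[:,1])-.15)<.04)&(abs(A[:,0])<.03)&(A[:,2]>.1)&(A[:,2]<.25); print('front',np.median(A[k2][:,0]).round(4))
cv2.imwrite('pics/v9.png',np.hstack([cv2.resize(im[90:240,170:370,::-1],(400,300)),cv2.resize(im2[:,:,::-1],(400,300))]))
```

```text
t 40.92 w 0.0003 F [-0.5 -0.4  0.1] T [0.09 0.03 0.01] gf 0.0
0.07 0.0001 207; 0.1 0.0005 227; 0.13 0.0001 241; 0.16 0.0004 259; 0.19 -0.0011 261; 0.21 0.0008 339; front 0.0003
0.07 -0.0003 161; 0.1 0.0003 181; 0.13 -0.0 179; 0.16 -0.0001 197; 0.19 -0.0014 194; 0.21 0.0013 344; front 0.0001
```

View pics/v9.png

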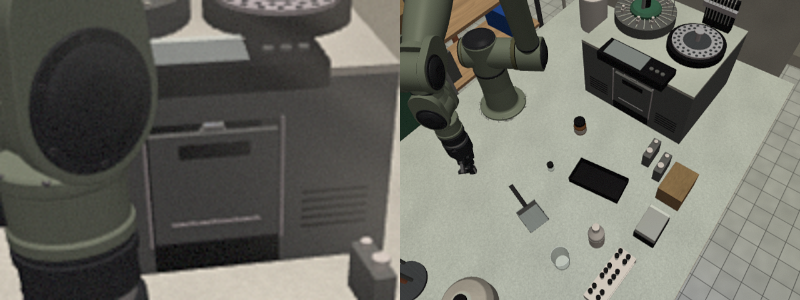

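The door is upright and flush with the front to within about 1 mm (left panel about (215,190)). The bench is clear, the scoop lies flat at (530,208), and the robot touches nothing, so I'm handing in.

```bash
python3 -c "
from workcell import manip
print(manip.close_job())"
```

```text
the job is handed in; nothing more can be done
None
```

I handed in the job at about 41 s of the 72 s limit: all six cuvettes look to have gone into the loader with none seen on the bench, the scoop lies flat on the bench, the loader door is snapped shut flush with the front, and the other items look undisturbed.

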